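# Press a label holder home behind the riser's lip

## Task

Draw the narrow label holder straight up out of the slotted stand, bring it to the empty bay at the front of the riser shelf and push it down upright behind the bay's lip, front to the robot, until the spring bar under it is fully down, without ramming it. Finish while still gripping it and holding it pressed home, so that a colleague could lock it from behind: do not let go. Leave the wide label holder, the bottles, the timer and the counter where they are.

Things in the scene. Friction and masses are not known exactly. Their poses are not given: they have to be found in the camera images.
- holder_mid (a point): narrow label holder: stiff white upright panel 76 mm wide (y), 85 tall (z), 8 thick (x), framed paper card on its front (-x), foot tongue 72 wide, 5 thick, its lowest 6 mm; 35 to 65 g. The point is its centre, 42.5 mm above its foot's end and below its top edge. It starts upright in one of the stand's slots, front to the robot.
- holder_front (a point): a point 30 mm out in front of the narrow holder's card, level with its centre (tells its front from its back)
- wide_mid (a point): the wide label holder, alike but 108 mm wide, too wide for the bay; it stands in the stand's other slot. The point is its centre, 42.5 mm above its foot. A bystander.
- stand: slotted stand, fixed, grey plastic, 100 mm (x) by 128 mm (y), 40 mm tall; origin at the centre of its underside. Two slots along its y at x = -30 and +30 mm, each 10 mm wide and 118 mm long; the slot floor is 8 mm and the slot walls' top 40 mm above the origin.
- bay: empty bay: aluminium clip channel, fixed to the riser's front beside two filled ones, in any order. Origin on the desk below the channel's middle; x to the riser, away from the robot. Channel 12 mm wide (x) between lip and back wall, 82 long (y) between cheeks. Lip 48 mm tall, flared outward to 55; cheeks 46; back wall 54. Home: holder centre 58.5 mm above the origin, x = y = 0, axes parallel.
- spring_bar (a joint): how far the spring bar on the empty bay's floor is pressed down: 0 m free (its top 26 mm above the desk), 0.010 m fully down on its stop (top 16 mm above the desk); pushes back with 4 N at first, 12 N when fully down; springs up again when let go
- riser: riser shelf, fixed, grey, 120 mm deep (x), 310 mm long (y), its top 55 mm above the desk; origin at the centre of its underside. The three bays stand before its front (their channel middle at x = -70 mm, y = -100, 0 and +100 mm). The bottles stand on it, about 98 mm behind the channels.
- bottle_a: dropper bottle on the riser's top, 33 mm across, 80 mm tall; origin at the centre of its underside; a bystander
- bottle_b: dropper bottle on the riser's top, 33 mm across, 80 mm tall; origin at the centre of its underside; a bystander
- bottle_c: dropper bottle on the riser's top, 33 mm across, 80 mm tall; origin at the centre of its underside; a bystander
- kitchen_timer: round timer lying on the desk, 68 mm across, 47 mm tall; origin at the centre of its underside; a bystander
- counter: round hand tally counter on the desk, 58 mm across, 26 mm tall; origin at the centre of its underside; a bystander
There are look-alikes about, which are no part of the job. Leave any purple look-alike of the part that bears holder_mid alone. What is shaped like the bay but turquoise is not meant.

How it is judged:
On the way, in this order (a step that is already met when the one before it is completed fails the run):
1. the narrow label holder is drawn up clear of the stand in the gripper (z of holder_mid in the frame of stand above 0.0875 m and contact force between the fingers and holder above 1 N and contact force between holder and stand below 0.1 N), for 0.1 s.
2. it is pressed home behind the lip of the empty bay (value of joint spring_bar above 0.007 m and x of holder_mid in the frame of bay between -0.006 and 0.006 m and y of holder_mid in the frame of bay between -0.008 and 0.008 m and z of holder_mid in the frame of bay between 0.0525 and 0.064 m and angle between holder_mid's own z axis and vertical below 0.12 rad and angle between the x axis of holder_mid and the x axis of bay, either way round below 0.12 rad and contact force between the fingers and holder above 1 N and contact force between holder and bay above 4 N and contact force between holder and stand below 0.1 N), for 0.3 s.
At the end, for the whole second after the job is handed in: The narrow holder is in the empty bay, still gripped, pressing over 4 N: spring bar down over 7 of 10 mm, holder centre within 6 mm (across), 8 mm (along), 6 mm (height) of home, upright and parallel within 0.12 rad, front to the robot (all of step 2); the arm keeps its last pose, push and grip.
It fails at once if the holder is rammed: more than 60 N between holder and bay (contact force between holder and bay above 60 N).
It fails at once if the holder is turned back to front (value of joint spring_bar above 0.003 m and x of holder_front in the frame of bay above 0.004 m).
It fails at once if the wide label holder is moved by more than 20 mm (distance of wide_mid from where it was at the start of the episode above 0.02 m).
It fails at once if a bottle on the riser is moved by more than 20 mm or tipped (distance of any of bottle_a, bottle_b, bottle_c from where it was at the start of the episode above 0.02 m or angle between any of bottle_a, bottle_b, bottle_c's own z axis and vertical above 0.4 rad).
It fails at once if the timer or the counter is moved by more than 20 mm (distance of any of kitchen_timer, counter from where it was at the start of the episode above 0.02 m).
It also fails if it takes over 40 s, if anything falls off the work surface, if the arm or the gripper's body presses on something with over 40 N, if the wrist force passes 120 N, or if a joint passes its speed limit or range.

## Robot

A 6-joint arm with a two-finger parallel gripper is mounted at the origin on a cart in front of the work surface, level with it; the furniture and walls round the work are solid. World frame = base frame: x ahead of the robot, y to its left, z up, the work surface at z = 0. Lengths are in m, angles in rad, forces in N, time in s.
With the tool pointing down it reaches from about 0.425 to 0.95 m from the base axis. Payload 3.5 kg.
Tool frame: the origin (TCP) lies midway between the tips of the shut fingers; the grasp point (between the pads) lies 19 mm behind it (ctrl.pinch_z is the distance from the TCP to the grasp point, in m); z points along the fingers, y is the line along which they close (so a half turn about z gives the same grasp; the last joint's range is limited). The gripper opens to 85 mm and grips with 20 to 120 N. Pads are 22 mm wide; open, the fingers measure 114 mm over their backs; the gripper's body (76 mm by 85 mm) begins 54 mm behind the grasp point. The pads swing forward as they close: fully open they stand 13 mm farther back than shut.
Start: joints at [1.095, 0.286, 1.577, -0, 1.279, -0.15], TCP at [0.216, 0.639, 0.231] pointing down, gripper open.
Joint ranges: [-2.77, 2.77], [-0.9, 2.22], [0.21, 2.48], [-1.53, 4.67], [0.24, 2.81], [-2.84, 2.84]. Speed limits (rad/s): [2.79, 2.79, 3.14, 3.14, 3.14, 3.14].

## Interface

Orientations are given as a unit quaternion [x, y, z, w].
In Python, from plant import get_state, viewer, sign_off, ctrl gives the robot as it stands. The module is installed in compiled form; this text tells all that it offers.
- The arm moves only by the shell command python3 -m handwheel 'ROWS' [FORCE]. ROWS is JSON, a list that holds one entry, the list of rows, each a list of 5 numbers: the finger opening in m, from 0 to 0.0854, then the shift along the tool's x, y, z in m, then the turn about the tool's z in degrees. In form: [[[claw, x, y, z, spin], ...]]. A call has 1 to 12 rows; each row shifts and turns the commanded pose from where the row before left it, along the tool's axes as they then stand; what a row does not reach is not made up. A row lasts 1/12 s, in which the tool goes at most 41.7 mm and 7.16 degrees, less where a joint would pass 70% of its speed; a pose out of reach is approached as far as the arm can. A call is refused whole if a number of a shift passes 0.0417 or a number of a turn 7.16, either way. A call with a gripper value outside its range is refused whole. The fingers move at their own pace and stop on an object; FORCE is the grip in N (left out, the last holds). Time passes only in rows, so rows that do not move let the fingers close. It gives the time, the measured TCP pose, the force, the opening and the grip force at its end, in the units of the state.
- get_state(): the state, without advancing time (a new reading comes with each control period).
- viewer.read_camera(name): name is "scene" or "top" or "wrist"; returns the picture (384x512x3 uint8, blue, green, red); there is no depth.
- viewer.camera_params(name): a dict with "fov_y" (degrees; the focal length in pixels is half the picture's height over the tangent of half this angle, whatever the lens; pixels are square), "cx", "cy" (the principal point, pixels), "xyz" and "attitude" of the camera in the world; the wrist camera has in their place "hand_eye" (4x4, takes a point from camera to tool coordinates, whose origin is the TCP and whose axes are the flange's). Camera axes: x right, y up, looking along -z (the intrinsics and any distortion apply to the point x, -y, -z); pixel columns grow to the right and rows downward; lengths in m; the calibration is good to about 2 mm. A picture is of the moment at which its call begins: read the wrist's pose just before it. camera_params takes no time and is no camera call.
- sign_off(): hands the job in; it is judged then, once.
Trained networks look in the newest picture that a camera, given by its name, has taken for a name from the list of things; names that differ only in an ending like _2 or _b are one class to them, and where a whole thing is asked for, a point or a joint stands for the part that bears it (a point fixed in the world has none). Each returns a list of dicts, best first, with "confidence" (0 to 1); they miss things now and then, are a little off and sometimes report something else, mostly with a low value. They report only what shows in the picture. A call takes as long as a camera call. They do not tell look-alikes from the thing itself.
- viewer.look_for(camera, name): "extent" ([left, top, width, height] as shares, 0 to 1, of the picture: columns of its width, rows of its height, round what is visible of it).
- viewer.outline_of(camera, name): "mask" (384x512 bool, what is visible of it) and "extent" ([left, top, width, height] as shares, 0 to 1, of the picture: columns of its width, rows of its height, round what is visible of it).
- viewer.pinpoint(camera, name): "xy" ([column, row] as shares, 0 to 1, of the picture: columns of its width, rows of its height: a listed point, or the origin of a listed thing).
The state is a dict: "time": time; "qpos": joint angles; "dq": joint speeds; "joint_efforts": joint torques, N m; "eef_pos": TCP position; "tcp_rot": TCP orientation; "contact_force": force on the tool from outside, world axes, zero at the start; "wrist_torque": the same for the moment, N m; "opening": opening from 0.0 (shut) to 1.0 (fully open); "finger_force": force on a finger pad.
Only numpy, scipy, OpenCV 4.12 (cv2) and the standard library are available. Lean on these libraries where they do the work, as an engineer would, in place of code of your own. Each camera call takes 0.05 s, during which the arm holds its last target. There are 200 camera calls.

## Working session

There is one attempt and no reset: what is moved stays moved. The work goes in short steps, Python scripts to look and compute and a shell command to move; the robot and the scene stay as the last step left them, time stands still between calls to the robot, and variables do not carry over. Pictures are saved under pics/ and viewed, at most 11 in all, crops included, and the job is handed in when it is done.

```bash
mkdir -p pics
cat > h.py <<'E'
import numpy as np, cv2
from scipy.spatial.transform import Rotation as R
from plant import get_state, viewer, sign_off, ctrl
def cam(name):
    p=viewer.camera_params(name)
    f=192/np.tan(np.radians(p['fov_y'])/2)
    if 'hand_eye' in p:
        s=get_state(); T=np.eye(4); T[:3,:3]=R.from_quat(s['tcp_rot']).as_matrix(); T[:3,3]=s['eef_pos']
        T=T@np.array(p['hand_eye']); return f,p['cx'],p['cy'],T[:3,:3],T[:3,3]
    a=np.array(p['attitude']); 
    M=R.from_quat(a).as_matrix() if a.size==4 else a.reshape(3,3)
    return f,p['cx'],p['cy'],M,np.array(p['xyz'])
def onz(name,uv,z):
    f,cx,cy,M,t=cam(name); d=M@np.array([(uv[0]-cx)/f,-(uv[1]-cy)/f,-1]); return t+d*(z-t[2])/d[2]
def proj(name,P):
    f,cx,cy,M,t=cam(name); q=M.T@(np.array(P)-t); return np.array([cx+f*q[0]/-q[2], cy-f*q[1]/-q[2]])
E
python3 - <<'E'
from h import *
for c in ('scene','top','wrist'):
    print(c,viewer.camera_params(c))
print(get_state())
ims=[]
for c in ('scene','top'):
    im=viewer.read_camera(c); cv2.imwrite(f'pics/{c}0.png',cv2.resize(im,(800,600)))
    Z=dict(holder_mid=.0505,wide_mid=.0505,stand=0,bay=0,riser=0,kitchen_timer=0,counter=0,bottle_a=.055)
    for n,z in Z.items():
        for r in viewer.pinpoint(c,n)[:4]:
            uv=np.array(r['xy'])*[512,384]; print(c,n,round(r['confidence'],2),uv.round(),onz(c,uv,z).round(3))
E
```

```text
scene {'fov_y': 52.69111824075424, 'cx': 261.19774406301633, 'cy': 190.84437515169435, 'xyz': array([ 0.18438745, -0.63507795,  0.62950477]), 'attitude': array([ 0.43344425, -0.10471749, -0.19451461,  0.87368438])}
top {'fov_y': 52.86710595142708, 'cx': 255.39936742240835, 'cy': 191.77047330909164, 'xyz': array([0.36508507, 0.019207  , 1.02027573]), 'attitude': array([-0.07261695,  0.0446849 ,  0.71126515, -0.69773342])}
wrist {'fov_y': 60.98069211707728, 'cx': 253.5261173370405, 'cy': 194.5849192214212, 'hand_eye': array([[ 1.00041879e-03,  9.54896821e-01,  2.96936120e-01,
         7.51274438e-02],
       [ 9.99999225e-01, -7.35340310e-04, -1.00440423e-03,
         1.02529123e-03],
       [-7.40753306e-04,  2.96936895e-01, -9.54896817e-01,
        -1.43275349e-01],
       [ 0.00000000e+00,  0.00000000e+00,  0.00000000e+00,
         1.00000000e+00]])}
{'time': 0.0, 'qpos': array([ 1.09499751e+00,  2.87202238e-01,  1.57817202e+00,  9.71879859e-06,
        1.27856415e+00, -1.50001385e-01]), 'dq': array([ 8.83394001e-06,  4.06900172e-05,  9.29656311e-04,  5.82227174e-04,
        6.62051
[... 1232 characters left out ...]
der_mid 0.69 [391. 210.] [ 0.475 -0.281  0.05 ]
top holder_mid 0.45 [322. 225.] [ 0.44  -0.109  0.05 ]
top wide_mid 0.5 [385. 234.] [ 0.416 -0.262  0.05 ]
top stand 0.9 [383. 224.] [ 0.443 -0.275  0.   ]
top stand 0.34 [391. 211.] [ 0.477 -0.295  0.   ]
top bay 0.79 [156. 149.] [0.664 0.33  0.   ]
top bay 0.69 [256. 183.] [0.561 0.056 0.   ]
top riser 0.88 [255. 161.] [0.622 0.057 0.   ]
top kitchen_timer 0.66 [270. 244.] [0.397 0.022 0.   ]
top counter 0.81 [203. 235.] [0.425 0.2   0.   ]
top bottle_a 0.65 [248. 142.] [0.659 0.073 0.055]
top bottle_a 0.56 [216. 146.] [0.65  0.156 0.055]
top bottle_a 0.54 [391. 211.] [ 0.471 -0.278  0.055]
top bottle_a 0.47 [292. 141.] [ 0.658 -0.041  0.055]
```

View pics/scene0.png

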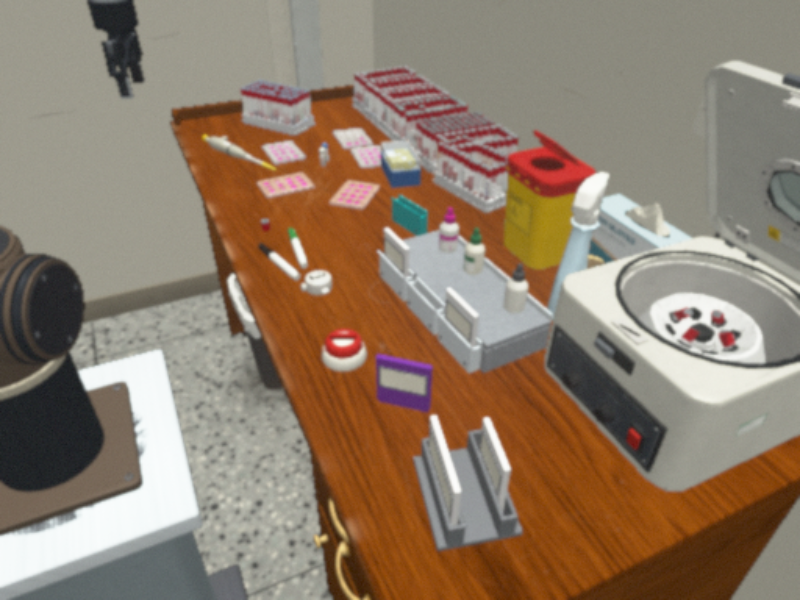

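View pics/top0.png

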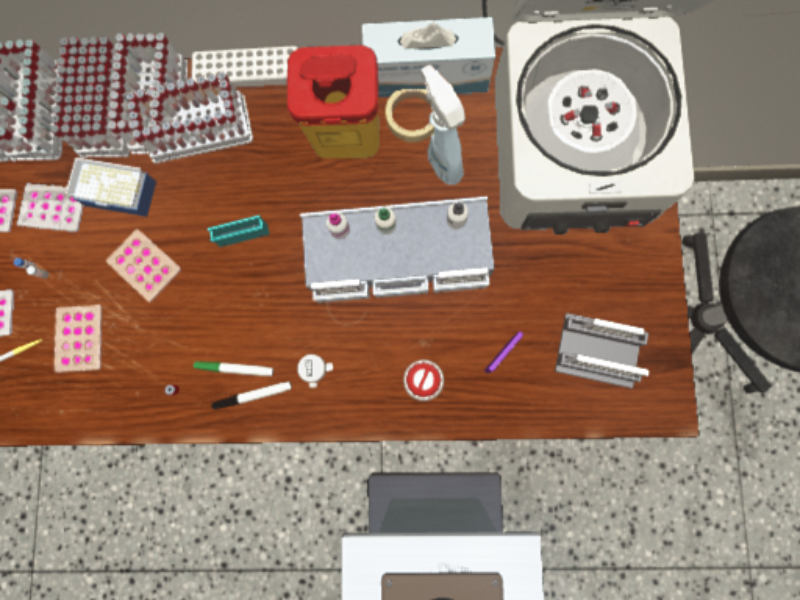

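The scene view shows the stand at about (470,490), with the wide holder in its front slot and the narrow one in its rear slot. In the top view the narrow holder is at about (605,328) and the middle bay, at (400,285), is the empty one. The purple part (505,352) and the turquoise one (238,230) are the look-alikes. I'll move toward the stand first, by way of the bay.

```bash
python3 -m handwheel '[[[0.085,-0.032,-0.025,0,0],[0.085,-0.032,-0.025,0,0],[0.085,-0.032,-0.025,0,0],[0.085,-0.032,-0.025,0,0],[0.085,-0.032,-0.025,0,0],[0.085,-0.032,-0.025,0,0],[0.085,-0.032,-0.025,0,0],[0.085,-0.032,-0.025,0,0],[0.085,-0.032,-0.025,0,0],[0.085,-0.032,-0.025,0,0],[0.085,-0.032,-0.025,0,0],[0.085,-0.032,-0.025,0,0]]]'
python3 -m handwheel '[[[0.04,0,0,0,7],[0.04,0,0,0,7],[0.04,0,0,0,7],[0.04,0,0,0,7],[0.04,0,0,0,7],[0.04,0,0,0,7],[0.04,0,0,0,7],[0.04,0,0,0,7],[0.04,0,0,0,7],[0.04,0,0,0,7],[0.04,0,0,0,5],[0.04,0,0,0,0]]]'
python3 - <<'E'
from h import *
s=get_state();M=R.from_quat(s['tcp_rot']).as_matrix();print(s['time'],s['eef_pos'],M.round(3),s['opening'],s['qpos'])
im=viewer.read_camera('wrist'); cv2.imwrite('pics/w1.png',im)
for r in viewer.pinpoint('wrist','bay')[:4]:
    uv=np.array(r['xy'])*[512,384]; print(r['confidence'],uv.round(),onz('wrist',uv,0).round(4))
for r in viewer.pinpoint('wrist','riser')[:4]:
    uv=np.array(r['xy'])*[512,384]; print(r['confidence'],uv.round(),onz('wrist',uv,0).round(4))
E
```

```text
time: 1.9
eef_pos: [0.4846, 0.2306, 0.2317]
tcp_rot: [0.162, 0.987, 0.0, 0.0]
contact_force: [0.8, 1.3, 0.8]
opening: 0.994
finger_force: 0.0
time: 2.9
eef_pos: [0.4838, 0.2324, 0.2315]
tcp_rot: [0.73, 0.684, 0.0, 0.0]
contact_force: [0.1, -0.3, -0.8]
opening: 0.469
finger_force: 0.0
2.9 [0.48379428 0.23237195 0.23148544] [[ 0.065  0.998  0.   ]
 [ 0.998 -0.065  0.   ]
 [ 0.     0.    -1.   ]] 0.4693798663895302 [ 2.58664027e-01 -1.99736248e-02  1.91595714e+00 -3.32125199e-05
  1.24532328e+00  3.24068654e-01]
0.88 [407.  59.] [0.6546 0.334  0.    ]
0.62 [370. 283.] [ 0.6277  0.0628 -0.    ]
```

```bash
python3 -m handwheel '[[[0.04,-0.03,0.01,0,0],[0.04,-0.03,0.01,0,0],[0.04,-0.03,0.01,0,0],[0.04,-0.03,0.01,0,0],[0.04,-0.03,0.01,0,0],[0.04,-0.03,0.01,0,0],[0.04,0,0,0,0],[0.04,0,0,0,0]]]'
python3 - <<'E'
from h import *
s=get_state();print(s['time'],s['eef_pos'])
im=viewer.read_camera('wrist'); cv2.imwrite('pics/w2.png',cv2.resize(im,(800,600)))
for n in('bay','riser','spring_bar'):
  try:
   for r in viewer.pinpoint('wrist',n)[:4]:
    uv=np.array(r['xy'])*[512,384]; print(n,r['confidence'],uv.round(),onz('wrist',uv,0).round(4))
   for r in viewer.outline_of('wrist',n)[:3]:
    print('mask',n,r['confidence'],(np.array(r['extent'])*[512,384,512,384]).round())
  except Exception as e: print(n,e)
E
```

```text
time: 3.72
eef_pos: [0.5324, 0.0476, 0.2313]
tcp_rot: [0.73, 0.683, 0.0, -0.0]
contact_force: [-0.5, 0.4, 0.7]
opening: 0.468
finger_force: 0.0
3.7167 [0.53244871 0.04755015 0.23131529]
bay 0.84 [276. 150.] [0.5593 0.0617 0.    ]
mask bay 0.94 [259. 114.  27.  92.]
riser 0.95 [331. 145.] [0.6235 0.0646 0.    ]
mask riser 0.72 [268.   0. 146. 286.]
spring_bar it knows: bay, bottle, counter, holder_front, holder_mid, kitchen_timer, riser, stand, wide_mid
```

View pics/w2.png

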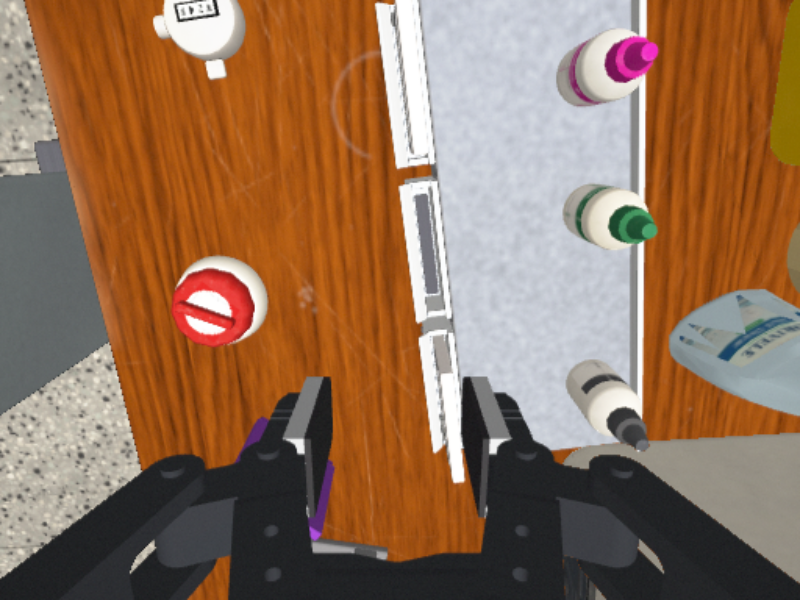

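```bash
python3 -m handwheel '[[[0.04,-0.03,-0.006,0,0],[0.04,-0.03,-0.006,0,0],[0.04,-0.03,-0.006,0,0],[0.04,-0.03,-0.006,0,0],[0.04,-0.03,-0.006,0,0],[0.04,-0.03,-0.006,0,0],[0.04,-0.03,-0.006,0,3],[0.04,-0.03,-0.006,0,3],[0.04,-0.01,-0.002,0,3],[0.04,0,0,0,2],[0.04,0,0,0,0],[0.04,0,0,0,0]]]'
python3 - <<'E'
from h import *
s=get_state();print(s['time'],s['eef_pos'],R.from_quat(s['tcp_rot']).as_matrix().round(3))
im=viewer.read_camera('wrist'); cv2.imwrite('pics/w3.png',cv2.resize(im,(800,600)))
for n,z in dict(stand=0,holder_mid=.0505,wide_mid=.0505).items():
   for r in viewer.pinpoint('wrist',n)[:4]:
    uv=np.array(r['xy'])*[512,384]; print(n,r['confidence'],uv.round(),onz('wrist',uv,z).round(4))
E
```

```text
time: 4.97
eef_pos: [0.4639, -0.1959, 0.2313]
tcp_rot: [0.791, 0.612, 0.0, -0.0]
contact_force: [0.3, -0.7, 0.5]
opening: 0.467
finger_force: 0.0
4.9667 [ 0.46387237 -0.19594084  0.23132911] [[ 0.251  0.968  0.   ]
 [ 0.968 -0.251  0.   ]
 [ 0.    -0.    -1.   ]]
stand 0.85 [258. 225.] [ 0.4506 -0.2735  0.    ]
holder_mid 0.96 [206.  88.] [ 0.4415 -0.1055  0.0505]
holder_mid 0.95 [279. 240.] [ 0.4733 -0.2758  0.0505]
holder_mid 0.69 [254. 222.] [ 0.4518 -0.2489  0.0505]
wide_mid 0.9 [228. 242.] [ 0.4185 -0.2641  0.0505]
```

View pics/w3.png

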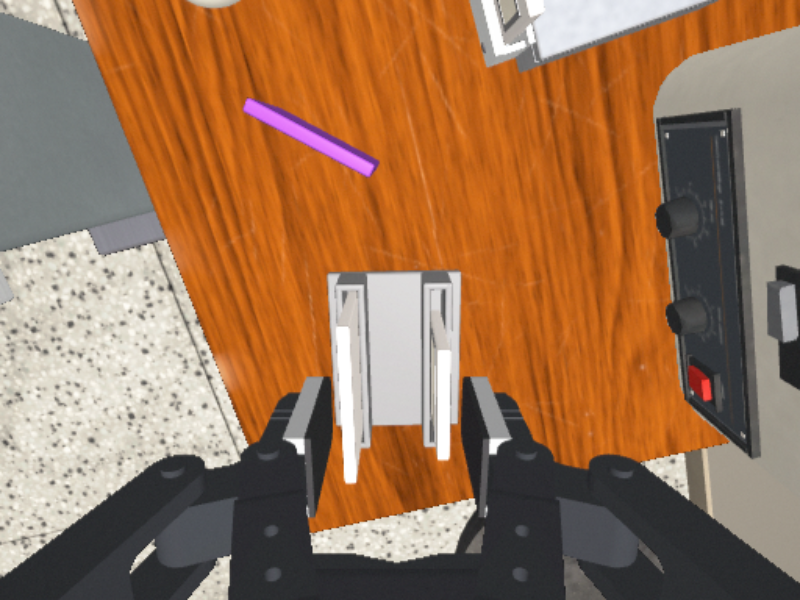

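In the wide view the middle bay is empty at (425,250), slightly rotated. In this view the stand is at (395,350), parallel to the tool. The top edge of the narrow holder runs from (444,347) to (443,459), right of the wide one. Next step: compute the approach.

Run:
```python
from h import *
k=.64
def pr(n,a,b,z):
    A=onz('wrist',np.array(a)*k,z);B=onz('wrist',np.array(b)*k,z);d=B-A
    print(n,A.round(4),B.round(4),'mid',((A+B)/2).round(4),'len',np.linalg.norm(d).round(4),'yaw x',np.degrees(np.arctan2(d[0],-d[1])).round(2));return (A+B)/2
m=pr('nar',(444.5,347),(443.5,459),.093)
pr('wide',(344,323),(351,482),.093)
pr('standback',(328,272),(461,272),.04)
s=get_state();M=R.from_quat(s['tcp_rot']).as_matrix()
print('tool shift',(M.T@(m-s['eef_pos'])).round(4), ctrl.pinch_z)
# bay, from first pose: recompute with stored pose
```

```text
nar [ 0.4833 -0.2393  0.093 ] [ 0.4655 -0.3142  0.093 ] mid [ 0.4744 -0.2768  0.093 ] len 0.0769 yaw x -13.37
wide [ 0.4297 -0.2099  0.093 ] [ 0.4036 -0.316   0.093 ] mid [ 0.4167 -0.2629  0.093 ] len 0.1093 yaw x -13.85
standback [ 0.4193 -0.1888  0.04  ] [ 0.5061 -0.2112  0.04  ] mid [ 0.4627 -0.2     0.04  ] len 0.0897 yaw x 75.49
tool shift [-0.0757  0.0305  0.1383] 0.0187
```

```bash
python3 -m handwheel '[[[0.04,-0.025,0.01,0,-0.7],[0.04,-0.025,0.01,0,0],[0.04,-0.0255,0.0105,0,0],[0.04,0,0,0.03,0],[0.04,0,0,0.03,0],[0.04,0,0,0.02,0],[0.04,0,0,0,0],[0.04,0,0,0,0]]]'
python3 - <<'E'
from h import *
s=get_state();print(s['eef_pos'],R.from_quat(s['tcp_rot']).as_matrix().round(3))
im=viewer.read_camera('wrist'); cv2.imwrite('pics/w4.png',im)
E
```

```text
time: 5.83
eef_pos: [0.4744, -0.2764, 0.1503]
tcp_rot: [0.788, 0.616, -0.0, -0.001]
contact_force: [0.1, 0.4, 0.5]
opening: 0.468
finger_force: 0.0
[ 0.47435721 -0.27639782  0.15027103] [[ 0.24   0.971 -0.002]
 [ 0.971 -0.24   0.002]
 [ 0.001 -0.003 -1.   ]]
```

View pics/w4.png

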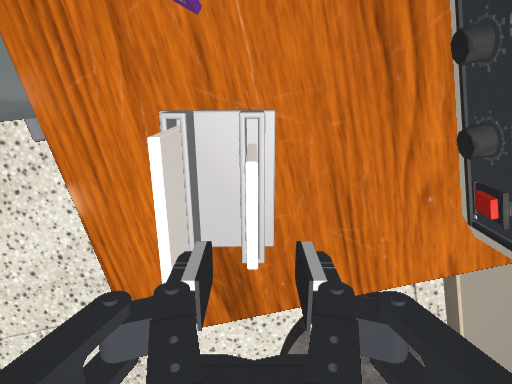

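The holder's top edge spans (251,160) to (252,268), centred between the fingers and clear of the wide holder. I'll descend and grip.

```bash
python3 -m handwheel '[[[0.04,0,0,0.03,0],[0.04,0,0,0.03,0],[0.04,0,0,0.02,0],[0.04,0,0,0.009,0],[0.04,0,0,0,0],[0.0,0,0,0,0],[0.0,0,0,0,0],[0.0,0,0,0,0],[0.0,0,0,0,0],[0.0,0,0,0,0],[0.0,0,0,0,0],[0.0,0,0,0,0]]]' 70
python3 -m handwheel '[[[0.0,0,0,-0.005,0],[0.0,0,0,-0.01,0],[0.0,0,0,-0.01,0],[0.0,0,0,-0.01,0],[0.0,0,0,-0.01,0],[0.0,0,0,-0.02,0],[0.0,0,0,-0.03,0],[0.0,0,0,-0.035,0],[0.0,0,0,-0.03,0],[0.0,0,0,0,0],[0.0,0,0,0,0]]]'
python3 - <<'E'
from h import *
s=get_state();print(s['eef_pos'],R.from_quat(s['tcp_rot']).as_matrix().round(3))
im=viewer.read_camera('wrist'); cv2.imwrite('pics/w5.png',im)
E
```

```text
time: 6.88
eef_pos: [0.4746, -0.278, 0.065]
tcp_rot: [0.787, 0.617, -0.001, 0.0]
contact_force: [-5.3, 0.9, 7.2]
opening: 0.079
finger_force: 68.6
time: 7.8
eef_pos: [0.4762, -0.2784, 0.2265]
tcp_rot: [0.788, 0.616, 0.001, 0.004]
contact_force: [-0.3, 1.0, -1.7]
opening: 0.077
finger_force: 68.2
[ 0.47623819 -0.27837993  0.22645014] [[ 0.241  0.97   0.006]
 [ 0.97  -0.241 -0.005]
 [-0.003  0.007 -1.   ]]
```

View pics/w5.png

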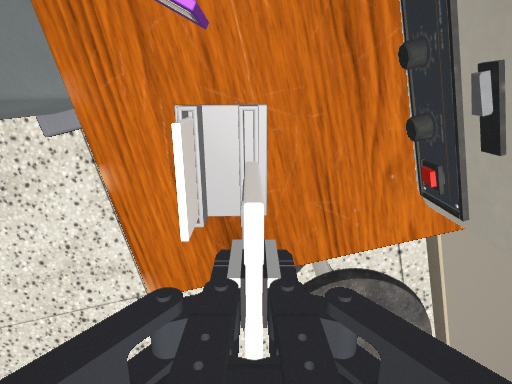

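The holder is in the gripper and clear of the stand: its top edge runs from (254,203) to (254,358), and the wide holder is still in its slot. Now I'll work out the bay pose from the earlier wrist picture.

Run:
```python
from h import *
import h
k=.64
s=get_state();
A,B=[onz('wrist',p,s['eef_pos'][2]+.028) for p in((254,203),(254,358))]
print('held',A.round(4),B.round(4),((A+B)/2-s['eef_pos']).round(4))
p=viewer.camera_params('wrist')
T=np.eye(4);T[:3,:3]=R.from_quat([.73,.6835,0,0]).as_matrix();T[:3,3]=[.53245,.04755,.23132];T=T@p['hand_eye']
f=192/np.tan(np.radians(p['fov_y'])/2)
h.cam=lambda n:(f,p['cx'],p['cy'],T[:3,:3],T[:3,3])
for n,a,b,z in (('lip flare',(400,183),(417,320),.055),('backwall',(432,180),(450,316),.054),('bar',(426,222),(427,290),.026),('bayR filled top',(431,335),(458,480),.101),('bayL filled top',(395,5),(420,162),.101),('riser back',(646,10),(641,435),.055)):
    A=onz('w',np.array(a)*k,z);B=onz('w',np.array(b)*k,z);d=B-A
    print(n,A[:2].round(4),B[:2].round(4),'mid',((A+B)/2)[:2].round(4),'len',np.linalg.norm(d).round(4),'yaw',np.degrees(np.arctan2(d[0],-d[1])).round(2))
im=cv2.imread('pics/w2.png')[150:370,360:480]; cv2.imwrite('pics/w2c.png',cv2.resize(im,None,fx=2.7,fy=2.7,interpolation=cv2.INTER_CUBIC))
```

```text
held [ 0.4852 -0.241   0.2518] [ 0.468  -0.3107  0.2518] [0.0014 0.0016 0.028 ]
lip flare [0.5393 0.1024] [0.545  0.0133] mid [0.5422 0.0579] len 0.0893 yaw 3.67
backwall [0.559  0.1029] [0.567  0.0143] mid [0.563  0.0586] len 0.0889 yaw 5.2
bar [0.5555 0.0734] [0.5539 0.0253] mid [0.5547 0.0494] len 0.0482 yaw -1.87
bayR filled top [0.5516 0.0196] [ 0.5642 -0.0788] mid [ 0.5579 -0.0296] len 0.0992 yaw 7.31
bayL filled top [0.5419 0.1881] [0.5501 0.1155] mid [0.546  0.1518] len 0.0731 yaw 6.44
riser back [0.6819 0.1874] [ 0.7    -0.0837] mid [0.691  0.0518] len 0.2717 yaw 3.8
```

View pics/w2c.png

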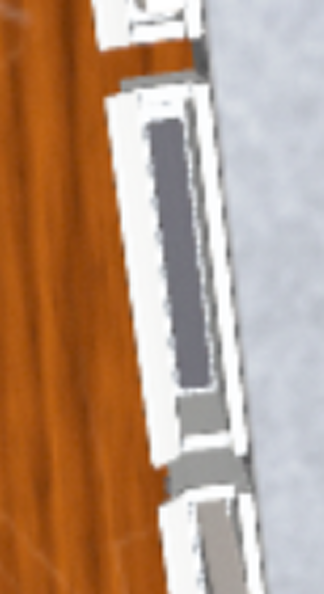

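The crop shows the middle bay empty: the bar runs from (165,120) to (195,390), the lip is on its left and the back wall on its right. It lies at about (0.556, 0.059) with a yaw of about 4.3°. I'll go next to it for a close look.

```bash
python3 -m handwheel '[[[0.0,0,0,0,-6.1],[0.0,0,0,0,-6.1],[0.0,0,0,0,-6.1],[0.0,0.03,0.0123,0.003,0],[0.0,0.03,0.0123,0.003,0],[0.0,0.03,0.0123,0.003,0],[0.0,0.03,0.0123,0.003,0],[0.0,0.03,0.0123,0.003,0],[0.0,0.03,0.0123,0.003,0],[0.0,0.03,0.0123,0.003,0],[0.0,0.03,0.0123,0.003,0],[0,0,0,0,0]]]'
python3 -m handwheel '[[[0,0,0,0,0],[0,0,0,0,0]]]'
python3 - <<'E'
from h import *
s=get_state();print(s['eef_pos'],R.from_quat(s['tcp_rot']).as_matrix().round(3))
im=viewer.read_camera('wrist'); cv2.imwrite('pics/w6.png',im)
cv2.imwrite('pics/w6c.png',cv2.resize(im[0:240,150:400],None,fx=2.5,fy=2.5,interpolation=cv2.INTER_CUBIC))
for n in('bay','riser'):
   for r in viewer.pinpoint('wrist',n)[:4]:
    uv=np.array(r['xy'])*[512,384]; print(n,r['confidence'],uv.round(),onz('wrist',uv,0).round(4))
E
```

```text
time: 8.85
eef_pos: [0.554, -0.0255, 0.1955]
tcp_rot: [0.678, 0.735, -0.0, -0.003]
contact_force: [-0.7, 0.6, -0.3]
opening: 0.082
finger_force: 68.2
time: 9.02
eef_pos: [0.5539, -0.0305, 0.1969]
tcp_rot: [0.68, 0.734, -0.001, -0.001]
contact_force: [0.6, -0.5, -0.8]
opening: 0.082
finger_force: 68.2
[ 0.55390067 -0.03052279  0.19686972] [[-0.076  0.997 -0.003]
 [ 0.997  0.076  0.   ]
 [ 0.    -0.003 -1.   ]]
bay 0.91 [264.  78.] [0.5588 0.0605 0.    ]
riser 0.7 [332.  82.] [0.6265 0.0609 0.    ]
```

View pics/w6c.png

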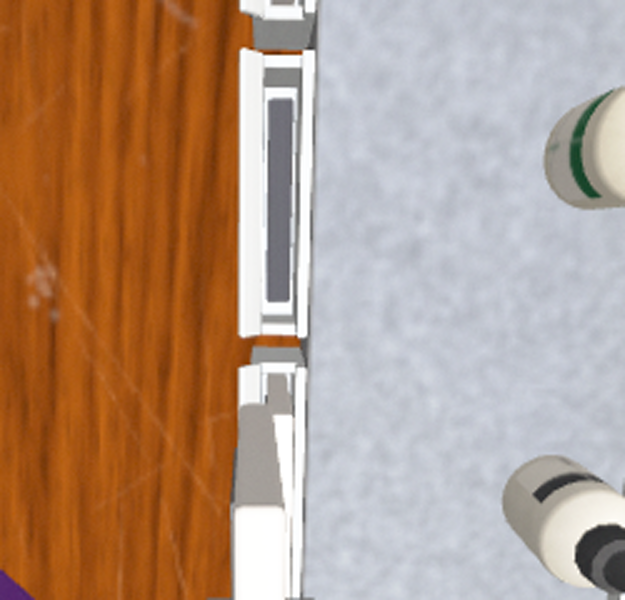

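The bay fills (240–314, 50–335) of the crop, nearly parallel to the tool. The bar's centreline runs from (281,98) to (278.5,302), and the held holder is at the bottom, at (258,505).

Run:
```python
from h import *
P=lambda u,z:onz('wrist',np.array(u)/2.5+[150,0],z)
s=get_state();M=R.from_quat(s['tcp_rot']).as_matrix()
print(s['eef_pos'])
for n,a,b,z in (('bar',(281,98),(278.5,302),.026),('barL',(269,98),(267,302),.026),('flareL',(242,50),(240,335),.055),('flareR',(250,50),(250,335),.055),('lipinner',(262,60),(260,330),.048),('wallL',(303,50),(298,335),.054),('wallR',(314,50),(306,335),.054)):
    A,B=P(a,z),P(b,z);d=B-A;m=(A+B)/2
    print(n,'mid',m.round(4),'len',np.linalg.norm(d).round(4),'yaw',np.degrees(np.arctan2(d[0],-d[1])).round(2),'tool',(M.T@(m-s['eef_pos'])).round(4)[:2])
# held holder: top face left/right edges at near end
for u in ((233,505),(283,505)):print('held',(M.T@(P(u,s['eef_pos'][2]+.028)-s['eef_pos'])).round(4))
```

```text
[ 0.55434248 -0.03165443  0.19794455]
bar mid [0.5565 0.0558 0.026 ] len 0.0704 yaw 3.99 tool [0.087  0.0088]
barL mid [0.5523 0.0554 0.026 ] len 0.0704 yaw 3.89 tool [0.087  0.0045]
flareL mid [0.543  0.0551 0.055 ] len 0.089 yaw 3.5 tool [ 0.0873 -0.0048]
flareR mid [0.546  0.0553 0.055 ] len 0.0889 yaw 4.11 tool [ 0.0873 -0.0018]
lipinner mid [0.5497 0.0552 0.048 ] len 0.0865 yaw 3.89 tool [0.087  0.0019]
wallL mid [0.5627 0.0566 0.054 ] len 0.0893 yaw 4.09 tool [0.0874 0.015 ]
wallR mid [0.5658 0.0568 0.054 ] len 0.0893 yaw 3.65 tool [0.0874 0.0181]
held [ 0.0378 -0.0028 -0.028 ]
held [ 0.0378  0.0047 -0.028 ]
```

```bash
python3 -m handwheel '[[[0,0.02,0.002,0,0.4],[0,0.022,0.002,0,0],[0,0.022,0.002,0,0],[0,0.023,0.0017,0,0],[0,0,0,0.02,0],[0,0,0,0.02,0],[0,0,0,0.016,0],[0,0,0,0.008,0],[0,0,0,0,0],[0,0,0,0,0],[0,0,0,0,0],[0,0,0,0,0]]]'
python3 - <<'E'
from h import *
s=get_state();print(s['eef_pos'],R.from_quat(s['tcp_rot']).as_matrix().round(3))
im=viewer.read_camera('wrist'); cv2.imwrite('pics/w7.png',im)
cv2.imwrite('pics/w7c.png',cv2.resize(im[100:384,170:350],None,fx=2.1,fy=2.1,interpolation=cv2.INTER_CUBIC))
E
```

```text
time: 10.17
eef_pos: [0.5574, 0.0564, 0.1359]
tcp_rot: [0.683, 0.731, 0.001, 0.001]
contact_force: [0.5, 0.4, -0.7]
opening: 0.079
finger_force: 68.2
[0.55737977 0.05639723 0.13594124] [[-0.068  0.998  0.003]
 [ 0.998  0.068 -0.   ]
 [-0.     0.003 -1.   ]]
```

View pics/w7c.png

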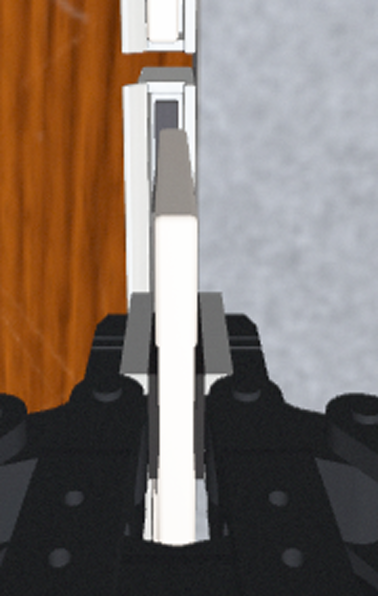

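The holder sits above the bay: its side face runs from (176,215) at the top to (172,129) near the foot. The bar's end shows at (167,108), with the lip on the left at (125–147,85) and the wall on the right at (188,90).

Run:
```python
from h import *
P=lambda u,z:onz('wrist',np.array(u)/2.1+[170,100],z)
s=get_state();M=R.from_quat(s['tcp_rot']).as_matrix();e=s['eef_pos'];print(e)
for n,u,z in (('bar',(155,108),.026),('bar',(178.5,108),.026),('barend',(167,100),.026),('footL',(161,129),e[2]-.051),('footR',(184,129),e[2]-.051),('topL',(156,215),e[2]+.028),('topR',(197,215),e[2]+.028),('flare',(124,86),.055),('lipin',(147,86),.048),('wall',(187,84),.054),('wallout',(195,84),.054)):
    print(n,(M.T@(P(u,z)-e)).round(4)[:2])
```

```text
[0.5572663  0.05650032 0.13579909]
bar [ 0.0333 -0.0064]
bar [0.0333 0.0023]
barend [ 0.0363 -0.0019]
footL [ 0.0372 -0.003 ]
footR [0.0372 0.0036]
topL [ 0.0377 -0.0024]
topR [0.0377 0.0049]
flare [ 0.0454 -0.0156]
lipin [ 0.0445 -0.0084]
wall [0.046  0.0049]
wallout [0.046  0.0076]
```

```bash
python3 -m handwheel '[[[0,0.0008,-0.0021,0,0],[0,0,0,0,0],[0,0,0,0,0],[0,0,0,0.006,0],[0,0,0,0.006,0],[0,0,0,0.006,0],[0,0,0,0.004,0],[0,0,0,0.004,0],[0,0,0,0,0],[0,0,0,0,0]]]' 90
python3 -m handwheel '[[[0,0,0,0.004,0],[0,0,0,0.004,0],[0,0,0,0.004,0],[0,0,0,0.004,0],[0,0,0,0.004,0],[0,0,0,0,0],[0,0,0,0,0]]]'
python3 - <<'E'
from h import *
s=get_state();print(s['eef_pos'],s['contact_force'],s['wrist_torque'])
im=viewer.read_camera('wrist'); cv2.imwrite('pics/w8.png',im)
cv2.imwrite('pics/w8c.png',cv2.resize(im[100:384,170:350],None,fx=2.1,fy=2.1,interpolation=cv2.INTER_CUBIC))
E
```

```text
time: 11.05
eef_pos: [0.5539, 0.0575, 0.1078]
tcp_rot: [0.682, 0.731, -0.0, -0.0]
contact_force: [0.4, -0.4, -0.2]
opening: 0.072
finger_force: 91.8
time: 11.63
eef_pos: [0.5539, 0.0575, 0.0878]
tcp_rot: [0.682, 0.731, -0.0, -0.0]
contact_force: [-0.2, -0.3, -0.0]
opening: 0.073
finger_force: 91.8
[0.55387649 0.05745965 0.0878421 ] [-0.23849998 -0.33072769 -0.00639834] [0.00148308 0.02704531 0.02404833]
```

View pics/w8c.png

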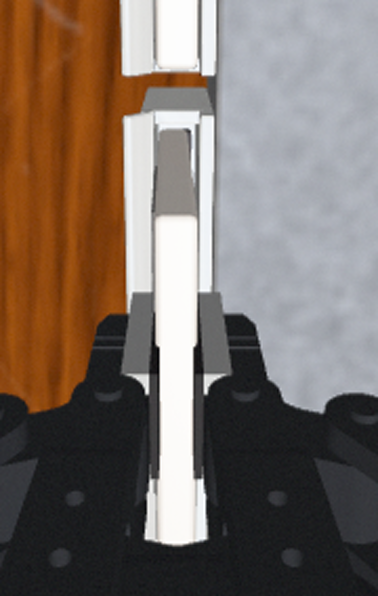

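The holder's foot is between lip and wall (side face at (175,129)–(176,215), wall at (205,115)), with no side force. Next I'll press down on the spring.

```bash
python3 -m handwheel '[[[0,0,0,0.002,0],[0,0,0,0.002,0],[0,0,0,0.002,0],[0,0,0,0.002,0],[0,0,0,0.002,0],[0,0,0,0,0],[0,0,0,0,0]]]'
python3 -m handwheel '[[[0,0,0,0.001,0],[0,0,0,0.001,0],[0,0,0,0.001,0],[0,0,0,0,0],[0,0,0,0,0]]]'
```

```text
time: 12.27
eef_pos: [0.5545, 0.0575, 0.0794]
tcp_rot: [0.682, 0.731, 0.0, 0.0]
contact_force: [-2.1, 0.3, 5.9]
opening: 0.076
finger_force: 92.8
time: 12.68
eef_pos: [0.5546, 0.0575, 0.0769]
tcp_rot: [0.682, 0.731, 0.0, 0.0]
contact_force: [-3.4, 0.5, 8.3]
opening: 0.074
finger_force: 93.1
```

```bash
python3 -m handwheel '[[[0,0,0,0.001,0],[0,0,0,0.001,0],[0,0,0,0.001,0],[0,0,0,0.001,0],[0,0,0,0,0],[0,0,0,0,0]]]'
python3 -m handwheel '[[[0,0,0,0.001,0],[0,0,0,0.001,0],[0,0,0,0,0],[0,0,0,0,0]]]'
```

```text
time: 13.18
eef_pos: [0.5547, 0.0575, 0.0735]
tcp_rot: [0.682, 0.731, -0.0, 0.0]
contact_force: [-4.0, 0.5, 11.0]
opening: 0.075
finger_force: 93.5
time: 13.52
eef_pos: [0.5551, 0.0575, 0.0731]
tcp_rot: [0.682, 0.731, -0.0, -0.0]
contact_force: [-7.0, 1.0, 16.9]
opening: 0.074
finger_force: 94.7
```

```bash
python3 -m handwheel '[[[0,0,0,0,0],[0,0,0,0,0],[0,0,0,0,0],[0,0,0,0,0],[0,0,0,0,0],[0,0,0,0,0],[0,0,0,0,0],[0,0,0,0,0]]]'
python3 - <<'E'
from h import *
im=viewer.read_camera('wrist'); cv2.imwrite('pics/w9.png',im[100:384,150:370])
E
```

```text
time: 14.18
eef_pos: [0.5551, 0.0575, 0.0731]
tcp_rot: [0.682, 0.731, -0.0, 0.0]
contact_force: [-7.2, -0.4, 17.1]
opening: 0.077
finger_force: 94.7
```

View pics/w9.png

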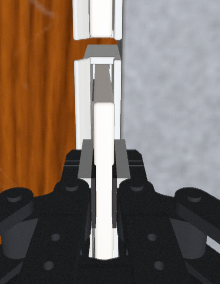

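The holder stands upright in the channel (side face at (103,65)–(103,103)), on the stop with a steady 17 N, still gripped.

```bash
python3 -c "
from plant import sign_off
print(sign_off())"
```

```text
the job is handed in; nothing more can be done
None
```

I handed the job in with the narrow label holder pressed home in the empty middle bay: spring bar on its stop by the force reading, a steady 17 N push, still gripped with its front to the robot. No verdict came back.

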